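# Open the locked vent cap of a brazing torch tank

## Robot

A 6-joint arm with a two-finger parallel gripper is mounted at the origin on the work surface. World frame = base frame: x ahead of the robot, y to its left, z up, the work surface at z = 0. Lengths are in mm, angles in rad, forces in N, time in s.
With the tool pointing down it reaches from about 275 to 750 mm from the base axis. Payload 10.2 kg.
Tool frame: the origin (TCP) lies at the very end of the fingers, on their centre line; the grasp point (between the pads) lies 19 mm behind it; x points along the fingers, z is the direction in which the jaws open and shut, and the axes are right-handed (so a half turn about x gives the same grasp; the last joint's range is limited). The gripper opens to 85 mm and grips with 20 to 120 N. Pads are 22 mm wide; open, the fingers measure 114 mm over their backs; the gripper's body (76 mm by 85 mm) begins 54 mm behind the grasp point. The pads swing forward as they close: fully open they stand 13 mm farther back than shut.
Start: joints at [-1.544, 0.313, 1.498, -0, 1.331, -0.223], TCP at [129.772, -508.714, 231.294] pointing down, gripper open.
Joint ranges: [-2.94, 2.94], [-0.97, 2.17], [0.19, 2.56], [-1.23, 4.37], [0.02, 3.11], [-2.88, 2.88]. Speed limits (rad/s): [2.39, 2.39, 3.01, 3.14, 3.14, 3.14].

## Interface

Orientations are given as a unit quaternion [w, x, y, z].
In Python, from rig import sense, vision, job gives the robot as it stands. The module is installed in compiled form; this text tells all that it offers.
- The arm moves only by the shell command python3 -m pendant 'ROWS' [FORCE]. ROWS is JSON, a list of rows, each a list of 7 numbers: the turn, a rotation vector about the tool's x, y, z in rad, then the shift along the tool's x, y, z in cm, then the opening, from 0 (shut) to 1 (fully open). A call has exactly 5 rows; each row is the pose to reach, as a shift and turn from the pose commanded when the call began, along the tool's axes at that moment; what a row does not reach only later rows make up. A row lasts 1/8 s, in which the tool goes at most 62.5 mm and 10.7 degrees, less where a joint would pass 70% of its speed; a pose out of reach is approached as far as the arm can. A call with a gripper value outside its range is refused whole. The fingers move at their own pace and stop on an object; FORCE is the grip in N (left out, the last holds). Time passes only in rows, so rows that repeat a pose let the fingers close, or fill a call up. It gives the time, the measured TCP pose, the force and the opening at its end, in the units of the state.
- sense(): the state, without advancing time (a new reading comes with each control period).
- vision.capture(name): name is "scene" or "top" or "wrist"; returns the picture (480x640x3 uint8, red, green, blue); there is no depth.
- vision.calibration(name): a dict with "K" (3x3 intrinsics, pixels), "k1" (the pictures are not rectified: a ray, as slopes to the right and down, at radius r is drawn at 1 + k1 r^2 times it, then the intrinsics apply), "extrinsics" (4x4, takes a point from camera to world coordinates). Camera axes: x right, y up, looking along -z (the intrinsics and any distortion apply to the point x, -y, -z); pixel columns grow to the right and rows downward; lengths in mm; the calibration is good to about 2 mm. A picture is of the moment at which its call begins: read the wrist's pose just before it. calibration takes no time and is no camera call; for the wrist camera it gives the pose at the moment of the call.
- job.finish_job(): hands the job in, once; it reports no verdict.
The state is a dict: "time_s": time; "joints": joint angles; "dq": joint speeds; "tau": joint torques, N m; "eef_pos": TCP position; "ee_rot": TCP orientation; "force": force on the tool from outside, world axes, zero at the start; "wrist_torque": the same for the moment, N m; "grip_width": opening from 0.0 (shut) to 1.0 (fully open).
Only numpy, scipy, OpenCV 4.12 (cv2) and the standard library are available. Lean on these libraries where they do the work, as an engineer would, in place of code of your own. Each camera call takes 0.05 s, during which the arm holds its last target.

## Task

Vent the torch tank: first lift the red locking tab on its brass cap until it stands straight up, then unscrew the cap anticlockwise by that tab until it comes up snug against its end stop. Leave it there with the tab standing. The tank sits on a soft rubber mount: do not wrench it round or push it over, and do not disturb the other things on the bench.

Things in the scene. Friction and masses are not known exactly. Their poses are not given: they have to be found in the camera images.
- tank_axis (a point): Point on the upright axis of the grey torch tank (110 mm across, 106 mm tall, brass neck on top), at the height of the tab's hinge with the cap shut: 150 mm above the steel plate, whose top is at z = 12 mm. Its z is up; its -x is where the shut tab points, its y is along the tab's hinge. The tank leans 60 N m per rad on its mount if pushed.
- tank (a joint): Twist of the tank on its fixed rubber mount, anticlockwise from above: a spring of 4 N m per rad, 0 = at rest. While the cap is being turned the drag of its thread shows here as about 0.045 rad; above that the cap is against something.
- tab (a joint): Red tab hinged on the cap: a bar 24 mm wide, 10 mm thick, that ends 48 mm from its hinge. 0 = flat, pointing to the tank's -x; 1.57 = straight up, in line with the cap's axis; stop at 1.6. Stiff hinge (0.06 N m), stays where left. Its end overhangs the cap's rim by 22 mm, 45 mm above the tank; a tongue under it, 29 to 34 mm from the hinge, sits in a fork and locks the cap until about 0.3.
- cap (a joint): Brass screw cap, 52 mm across, 16 mm high, its top 6 mm below the tab's hinge. 0 = shut; it unscrews anticlockwise seen from above, to a hard stop at 2.0 rad, rises 2.5 mm per rad and carries tab and hinge along. Stiff thread: about 0.18 N m. At the angle q the upright tab's faces (10 mm apart) look along the tank's x turned by q. Captive: it stays on the neck.
- tab_mid (a point): Point in the middle of the red tab's width and thickness, 30 mm from its hinge. Its x runs from the tab's free end to the hinge, its y along the hinge (the 24 mm width), its z through the 10 mm thickness. Two brass hinge ears stand 13 to 20 mm either side of the tab's middle line and reach 6 mm above the hinge. A fork below the flat tab is 18 mm wide, narrower than the tab.
- pliers: Loose pliers with two yellow handles, 170 mm long, lying on the plate. Origin: under their pivot. A bystander.
- tweezers: Loose steel tweezers, 145 mm long, lying on the plate. Origin: middle of the underside. A bystander.
- stamp: Loose copper pattern stamp, 65 mm across, with a brass wire handle, 71 mm tall. Origin: centre of the underside. A bystander.
- jar: Loose white jar, 72 mm across, 85 mm tall. Origin: centre of the underside. A bystander.
- spare_cap: Loose spare brass cap without a red tab, 48 mm across, 27 mm tall, lying on the plate. Origin: centre of the underside. A bystander, not the cap to be opened.
- torch: Loose steel torch handpiece with a brass nozzle, 230 mm long, 22 mm thick, lying beyond the tank as seen from the robot. Origin: underside, near its middle. A bystander.
- strip: Loose copper strip, 150 x 18 x 4 mm, lying on the plate. Origin: centre of the underside. A bystander.
- scrap: Loose copper offcut, 28 x 24 x 4 mm, on the plate nearest the robot. Origin: centre of the underside. A bystander.

How it is judged:
By the outcome, as a careful person would: the job done as asked, in the order asked, and still so for the second after the job is handed in, with the robot touching nothing.
It also fails if it takes over 72 s, if anything falls off the work surface, if the arm or the gripper's body presses on something with over 40 N, if the wrist force passes 120 N, or if a joint passes its speed limit or range.

## Working session

There is one attempt and no reset: what is moved stays moved. The work goes in short steps, Python scripts to look and compute and a shell command to move; the robot and the scene stay as the last step left them, time stands still between calls to the robot, and variables do not carry over. Pictures are saved under pics/ and viewed, and the job is handed in when it is done.

```bash
ls; mkdir -p pics; python3 - <<'E'
from rig import sense, vision, job
import cv2
s=sense(); print(s)
for n in ["scene","top"]:
    im=vision.capture(n); cv2.imwrite(f"pics/{n}0.png",im[:,:,::-1]); c=vision.calibration(n); print(n,c)
E
```

```text
pics
{'time_s': 0.0, 'joints': array([-1.54438417e+00,  3.13461468e-01,  1.49837778e+00, -5.12549949e-05,
        1.33101008e+00, -2.23406737e-01]), 'dq': array([ 0.00250074, -0.00149251, -0.00037441, -0.00111509, -0.001458  ,
        0.00107363]), 'tau': array([ 5.18978140e-04, -4.12269294e+01, -2.59742779e+01, -1.83358225e-04,
        4.14496768e-03,  6.50595631e-07]), 'eef_pos': array([ 129.76062012, -508.46409266,  230.75153074]), 'ee_rot': array([ 0.5581041 ,  0.43414092,  0.55869482, -0.43347616]), 'force': array([ 0.67698326,  0.1866932 , -0.14286679]), 'wrist_torque': array([ 0.00307394, -0.00728175,  0.01782355]), 'grip_width': 0.998038627999069}
scene {'K': array([[554.46174737,   0.        , 333.97335624],
       [  0.        , 554.46174737, 246.51637464],
       [  0.        ,   0.        ,   1.        ]]), 'k1': 0.02163831432258808, 'extrinsics': array([[-6.43648826e-01, -6.00890233e-01,  4.73969531e-01,
         1.09022445e+03],
       [ 7.65133403e-01, -4.91525247e-01,  4.15901199e-01,
         4.41727238e+02],
       [-1.69429769e-02,  6.30344239e-01,  7.76130837e-01,
         9.75390984e+02],
       [ 0.00000000e+00,  0.00000000e+00,  0.00000000e+00,
         1.00000000e+00]])}
top {'K': array([[610.56046386,   0.        , 317.1619818 ],
       [  0.        , 610.56046386, 224.72101764],
       [  0.        ,   0.        ,   1.        ]]), 'k1': 0.02949298901729744, 'extrinsics': array([[-1.41812726e-02,  9.98798994e-01, -4.68984174e-02,
         5.11538160e+02],
       [-9.99729807e-01, -1.32993357e-02,  1.90641360e-02,
        -1.03770634e+01],
       [ 1.84175220e-02,  4.71560994e-02,  9.98717726e-01,
         1.50084797e+03],
       [ 0.00000000e+00,  0.00000000e+00,  0.00000000e+00,
         1.00000000e+00]])}
```

View pics/scene0.png

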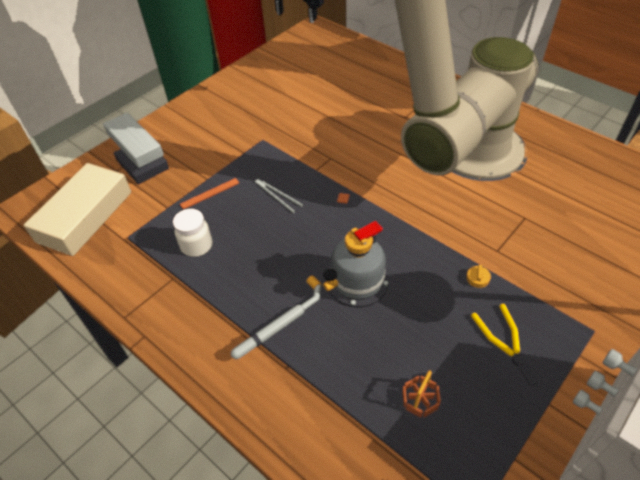

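View pics/top0.png

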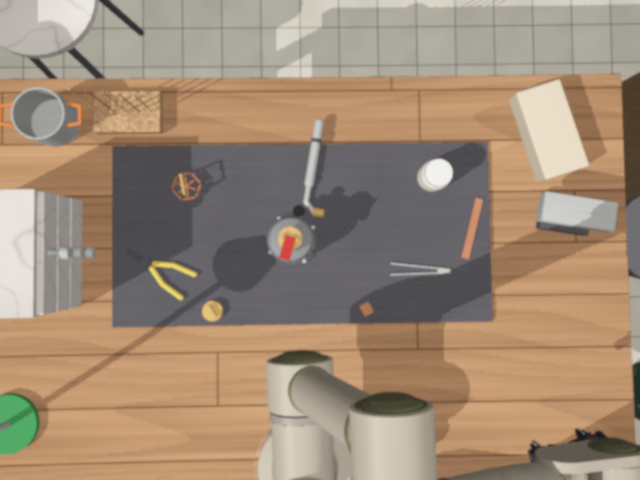

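```bash
cat > h.py <<'E'
import numpy as np, cv2
from rig import sense, vision, job
from scipy.spatial.transform import Rotation as R
def quat(q): return R.from_quat([q[1],q[2],q[3],q[0]])
def proj(c,P):
    E=c['extrinsics'];p=(np.atleast_2d(P)-E[:3,3])@E[:3,:3]
    s=np.c_[p[:,0]/-p[:,2],-p[:,1]/-p[:,2]]; r2=(s**2).sum(1,keepdims=True)
    s=s*(1+c['k1']*r2); K=c['K']; return s@K[:2,:2].T+K[:2,2]
def ray(c,uv):
    K=c['K'];E=c['extrinsics'];d=(np.array(uv,float)-K[:2,2])/np.array([K[0,0],K[1,1]])
    s=d.copy()
    for _ in range(20): s=d/(1+c['k1']*(s@s))
    v=E[:3,:3]@np.array([s[0],-s[1],-1]); return E[:3,3],v/np.linalg.norm(v)
def onz(c,uv,z):
    o,v=ray(c,uv); return o+v*(z-o[2])/v[2]
def crop(im,x0,y0,w,h,k,f):
    cv2.imwrite(f,cv2.resize(im[y0:y0+h,x0:x0+w,::-1],None,fx=k,fy=k,interpolation=cv2.INTER_CUBIC))
E
python3 - <<'E'
from h import *
a=cv2.imread('pics/scene0.png')[:,:,::-1]; b=cv2.imread('pics/top0.png')[:,:,::-1]
A=cv2.resize(a[210:310,310:410],None,fx=6,fy=6,interpolation=cv2.INTER_CUBIC)
cv2.imwrite('pics/s1.png',A[:,:,::-1])
B=cv2.resize(b[190:290,240:340],None,fx=6,fy=6,interpolation=cv2.INTER_CUBIC)
cv2.imwrite('pics/t1.png',B[:,:,::-1])
E
```

```text
(no output)
```

View pics/s1.png

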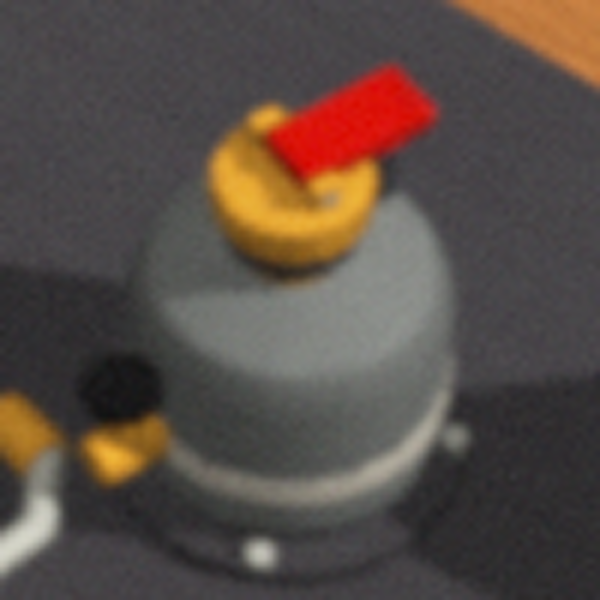

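View pics/t1.png

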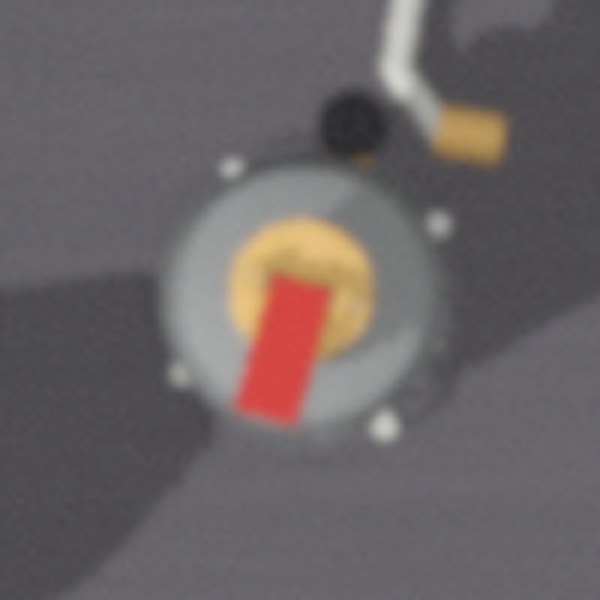

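```bash
python3 - <<'E'
from h import *
t=vision.calibration('top'); s=vision.calibration('scene')
for c,o,pts in [(t,(240,190),[(272,273),(332,286),(300,426),(237,408)]),(s,(310,210),[(268,133),(302,180),(438,108),(398,63)])]:
    for p in pts: print(onz(c,np.array(p)/6+o-0.4,167).round(1))
print('cap',onz(t,np.array((301,290))/6+(239.6,189.6),156), onz(t,np.array((301+72,290))/6+(239.6,189.6),156))
def cen(p,c,o,z): return onz(c,np.array(p)/6+o,z)
print('tank r', onz(t,np.array((162,298))/6+(239.6,189.6),100),onz(t,np.array((442,298))/6+(239.6,189.6),100))
E
```

```text
[552.4  34.9 167. ]
[547.4  13.1 167. ]
[496.7  25.3 167. ]
[503.6  48.1 167. ]
[544.   15.2 167. ]
[552.5  35.8 167. ]
[501.2  50.9 167. ]
[493.9  29.2 167. ]
cap [546.38043911  24.67323537 156.        ] [546.01715262  -1.73000575 156.        ]
tank r [545.50845481  79.18926193 100.        ] [544.03146187 -27.70520972 100.        ]
```

```bash
cat >> h.py <<'E'
AX=np.array([546.,25.,162.]); YAW=-0.256
def togo(goal,yawjaw,tiltvec=None):
    """relative turn(rotvec tool) and shift(cm tool) to goal pos with tool down, jaw(z) axis at world angle yawjaw (mod pi)"""
    s=sense(); Rc=quat(s['ee_rot']).as_matrix(); p=s['eef_pos']
    best=None
    for k in (0,np.pi,-np.pi):
        a=yawjaw+k; z=np.array([np.cos(a),np.sin(a),0]); x=np.array([0,0,-1.]); y=np.cross(z,x)
        Rg=np.c_[x,y,z]; rv=R.from_matrix(Rc.T@Rg).as_rotvec()
        if best is None or np.linalg.norm(rv)<np.linalg.norm(best[0]): best=(rv,Rg)
    print('turn',best[0].round(3),'shift cm',(Rc.T@(np.array(goal)-p)/10).round(2))
def st():
    s=sense(); print('t',round(s['time_s'],2),'p',s['eef_pos'].round(1),'j',s['joints'].round(2),'F',s['force'].round(1),'M',s['wrist_torque'].round(2),'g',round(s['grip_width'],3)); Rm=quat(s['ee_rot']).as_matrix(); print('x',Rm[:,0].round(3),'z',Rm[:,2].round(3),'jaw yaw',round(float(np.arctan2(Rm[1,2],Rm[0,2])),3))
E
python3 - <<'E'
from h import *
st()
togo([510,35,300],YAW+np.pi/2)
cv2.imwrite('pics/w0.png',vision.capture('wrist')[:,:,::-1]); c=vision.calibration('wrist');print(c)
E
```

```text
t 0.1 p [ 129.8 -508.5  230.8] j [-1.54  0.31  1.5   0.    1.33 -0.22] F [-0.1  0.3 -0. ] M [ 0.01  0.02 -0.01] g 1.003
x [-0.     0.001 -1.   ] z [ 0.247 -0.969 -0.001] jaw yaw -1.321
turn [ 0.506 -0.001  0.   ] shift cm [ -6.86  50.28 -43.27]
{'K': array([[391.66614856,   0.        , 323.56095651],
       [  0.        , 391.66614856, 238.65520641],
       [  0.        ,   0.        ,   1.        ]]), 'k1': 0.003744760083690799, 'extrinsics': array([[ 2.47946428e-01,  9.34706769e-01,  2.54648435e-01,
         1.94278305e+02],
       [-9.68772778e-01,  2.39598561e-01,  6.38109284e-02,
        -4.90969895e+02],
       [-1.36889190e-03, -2.62518164e-01,  9.64926080e-01,
         3.74014907e+02],
       [ 0.00000000e+00,  0.00000000e+00,  0.00000000e+00,
         1.00000000e+00]])}
```

View pics/w0.png

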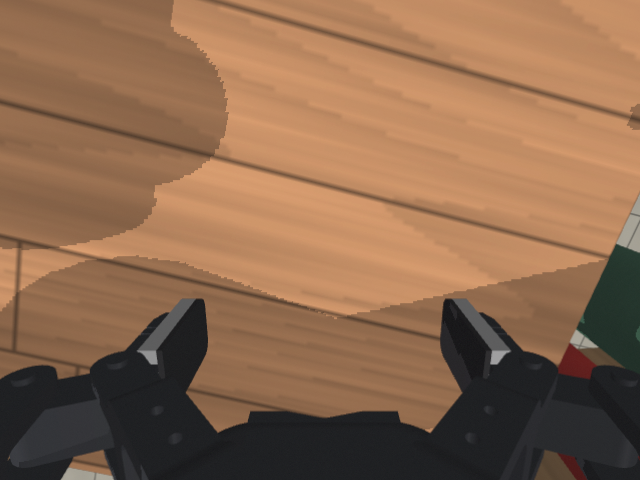

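```bash
python3 -m pendant '[[0.1,0,0,-1,4.5,-4,1],[0.2,0,0,-2,9,-8,1],[0.3,0,0,-3,13.5,-12,1],[0.4,0,0,-4,18,-16,1],[0.506,0,0,-5,23,-20,1]]' 20; python3 - <<'E'
from h import *
st(); togo([515,33,300],YAW-np.pi/2)
E
```

```text
time_s: 0.78
eef_pos: [302.4, -258.1, 281.3]
ee_rot: [0.431, 0.561, 0.431, -0.561]
force: [-0.3, -0.4, 0.5]
grip_width: 1.002
t 0.78 p [ 302.4 -258.1  281.3] j [-1.   -0.01  1.75  0.    1.41  0.83] F [-0.3 -0.4  0.5] M [-0.03  0.   -0.04] g 1.002
x [ 0. -0. -1.] z [-0.257 -0.966  0.   ] jaw yaw -1.831
turn [-0.004  0.    -0.   ] shift cm [ -1.87  13.04 -33.6 ]
```

```bash
python3 -m pendant '[[0,0,0,-0.4,2,-5,1],[0,0,0,-0.8,4,-10.2,1],[0,0,0,-1.2,6,-15.5,1],[0,0,0,-1.5,8.3,-21,1],[-0.004,0,0,-1.87,10.5,-27,1]]'; python3 -m pendant '[[0,0,0,0,1.2,-3,1],[0,0,0,0,2.5,-6.6,1],[0,0,0,0,2.5,-6.6,1],[0,0,0,0,2.5,-6.6,1],[0,0,0,0,2.5,-6.6,1]]';  python3 - <<'E'
from h import *
st(); togo([515,33,300],YAW-np.pi/2)
c=vision.calibration('wrist'); np.savez('w1.npz',**c); im=vision.capture('wrist'); cv2.imwrite('pics/w1.png',im[:,:,::-1])
c2=vision.calibration('wrist'); print(c2['extrinsics'][:3,3].round(1), c['extrinsics'][:3,3].round(1))
P=[AX]; print(proj(c,P))
E
```

```text
time_s: 1.4
eef_pos: [471.8, -24.8, 299.6]
ee_rot: [-0.433, -0.559, -0.433, 0.559]
force: [-0.3, -1.4, 0.4]
grip_width: 1.002
time_s: 2.02
eef_pos: [511.3, 30.4, 299.7]
ee_rot: [-0.433, -0.559, -0.433, 0.559]
force: [0.3, -0.3, 0.2]
grip_width: 1.003
t 2.02 p [511.3  30.4 299.7] j [-0.17  0.24  1.41 -0.    1.49  1.65] F [ 0.3 -0.3  0.2] M [-0.    0.02  0.  ] g 1.003
x [ 0. -0. -1.] z [-0.251 -0.968  0.   ] jaw yaw -1.824
turn [ 0.003  0.    -0.   ] shift cm [-0.03  0.29 -0.34]
[575.8  14.9 442.9] [575.8  14.9 442.8]
[[320.55925174 177.46678016]]
```

View pics/w1.png

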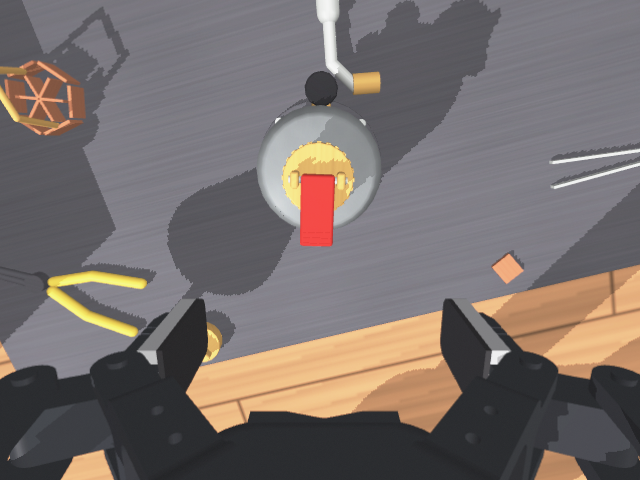

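Wrist view: tab centred at about (317,210), ears at (294,180) and (341,180), cap disc about (319,177). The projected axis (320.6,177.5) agrees to about 2 mm. I'll refine it from the red corners.

```bash
python3 - <<'E'
from h import *
from scipy.optimize import least_squares
im=cv2.imread('pics/w1.png')[:,:,::-1].astype(int); c=dict(np.load('w1.npz'))
m=((im[:,:,0]>130)&(im[:,:,1]<90)&(im[:,:,2]<90)).astype(np.uint8)
m[:,:250]=0;m[:,400:]=0;m[260:]=0
cnt=max(cv2.findContours(m,0,1)[0],key=cv2.contourArea)
q=cv2.approxPolyDP(cnt,4,True)[:,0]; print(q.tolist())
for p in q: print(p,onz(c,p,167).round(1))
crop(cv2.imread('pics/w1.png')[:,:,::-1],250,90,140,170,4,'pics/w1c.png')
E
```

```text
[[303, 174], [300, 243], [331, 245], [334, 177]]
[303 174] [551.9  36.1 167. ]
[300 243] [504.1  51.4 167. ]
[331 245] [497.   29.8 167. ]
[334 177] [544.5  15.6 167. ]
```

View pics/w1c.png

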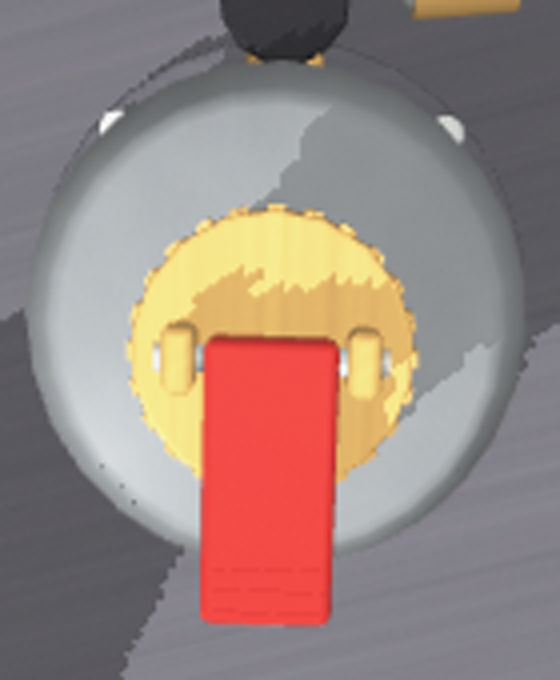

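```bash
sed -i 's/^AX=.*/AX=np.array([546.,26.7,162.]); YAW=-0.29/' h.py; python3 - <<'E'
from h import *
st(); ux=np.array([np.cos(YAW),np.sin(YAW),0])
print(AX-37*ux)
togo(AX-37*ux+[0,0,45],YAW-np.pi/2)
E
```

```text
t 2.08 p [511.4  30.4 299.7] j [-0.17  0.24  1.41 -0.    1.49  1.65] F [-0.4 -0.  -0.5] M [-0.02  0.01  0.03] g 1.001
x [ 0. -0. -1.] z [-0.251 -0.968  0.   ] jaw yaw -1.824
[510.54497661  37.28023233 162.        ]
turn [ 0.037 -0.    -0.   ] shift cm [ 9.27 -0.25 -0.64]
```

```bash
python3 -m pendant '[[0.037,0,0,3,-0.25,-0.64,0.6],[0.037,0,0,6,-0.25,-0.64,0.6],[0.037,0,0,9.27,-0.25,-0.64,0.6],[0.037,0,0,9.27,-0.25,-0.64,0.6],[0.037,0,0,9.27,-0.25,-0.64,0.6]]' 20;  python3 - <<'E'
from h import *
st(); 
c=vision.calibration('wrist'); np.savez('w2.npz',**c); im=vision.capture('wrist'); cv2.imwrite('pics/w2.png',im[:,:,::-1])
im=im.astype(int)
m=((im[:,:,0]>130)&(im[:,:,1]<90)&(im[:,:,2]<90)).astype(np.uint8)
cnt=max(cv2.findContours(m,0,1)[0],key=cv2.contourArea)
q=cv2.approxPolyDP(cnt,4,True)[:,0]
for p in q: print(p,onz(c,p,167).round(1))
E
```

```text
time_s: 2.7
eef_pos: [511.3, 37.6, 208.4]
ee_rot: [0.423, 0.567, 0.422, -0.566]
force: [-0.2, -0.3, 0.2]
grip_width: 0.596
t 2.7 p [511.3  37.6 208.4] j [-0.16  0.3   1.57 -0.    1.26  1.71] F [-0.2 -0.3  0.2] M [-0.02  0.05 -0.02] g 0.596
x [ 0.002 -0.    -1.   ] z [-0.286 -0.958 -0.   ] jaw yaw -1.86
[306 190] [552.2  35.4 167. ]
[304 289] [504.6  51.2 167. ]
[347 292] [496.8  30.8 167. ]
[350 192] [545.4  15.7 167. ]
```

View pics/w2.png

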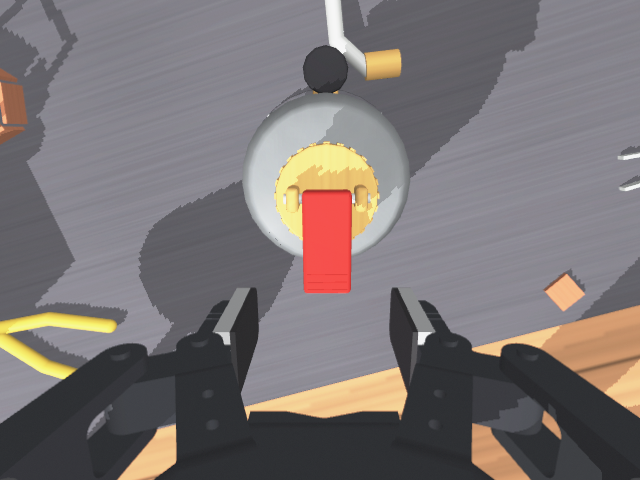

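```bash
sed -i 's/^AX=.*/AX=np.array([546.2,26.6,162.]); YAW=-0.30/' h.py; python3 - <<'E'
from h import *
c=dict(np.load('w2.npz')); s=sense(); p=s['eef_pos']; st()
print(proj(c,[p,[p[0],p[1],167]]))
ux=np.array([np.cos(YAW),np.sin(YAW),0])
print(proj(c,[AX+[0,0,5]-37*ux]))
g=AX-37*ux;print(g)
togo(g+[0,0,-17],YAW-np.pi/2)
E
```

```text
t 2.75 p [511.4  37.7 208.5] j [-0.16  0.3   1.57 -0.    1.26  1.71] F [ 0.7  0.5 -0.3] M [ 0.   -0.02 -0.02] g 0.599
x [ 0.003 -0.    -1.   ] z [-0.286 -0.958 -0.   ] jaw yaw -1.86
[[326.37581324 304.73893652]
 [325.88753546 269.50239458]]
[[326.44926491 270.49050504]]
[510.8525499   37.53424765 162.        ]
turn [ 0.01  -0.    -0.003] shift cm [ 6.35 -0.07  0.03]
```

```bash
python3 -m pendant '[[0.01,0,0,2,-0.07,0.1,0.55],[0.01,0,0,4,-0.07,0.1,0.5],[0.01,0,0,6.3,-0.07,0.1,0.45],[0.01,0,-0.003,6.3,-0.07,0.1,0.45],[0.01,0,-0.003,6.3,-0.07,0.1,0.45]]' 20;  python3 - <<'E'
from h import *
st(); 
c=vision.calibration('wrist'); np.savez('w3.npz',**c); im=vision.capture('wrist'); cv2.imwrite('pics/w3.png',im[:,:,::-1])
crop(im,220,180,200,150,4,'pics/w3c.png')
E
```

```text
time_s: 3.38
eef_pos: [510.7, 37.0, 145.4]
ee_rot: [-0.42, -0.569, -0.42, 0.569]
force: [0.3, 0.1, -0.5]
grip_width: 0.452
t 3.38 p [510.7  37.  145.4] j [-0.16  0.37  1.66  0.    1.12  1.71] F [ 0.3  0.1 -0.5] M [ 0.02 -0.04 -0.03] g 0.452
x [-0.001  0.001 -1.   ] z [-0.295 -0.956 -0.   ] jaw yaw -1.87
```

View pics/w3c.png

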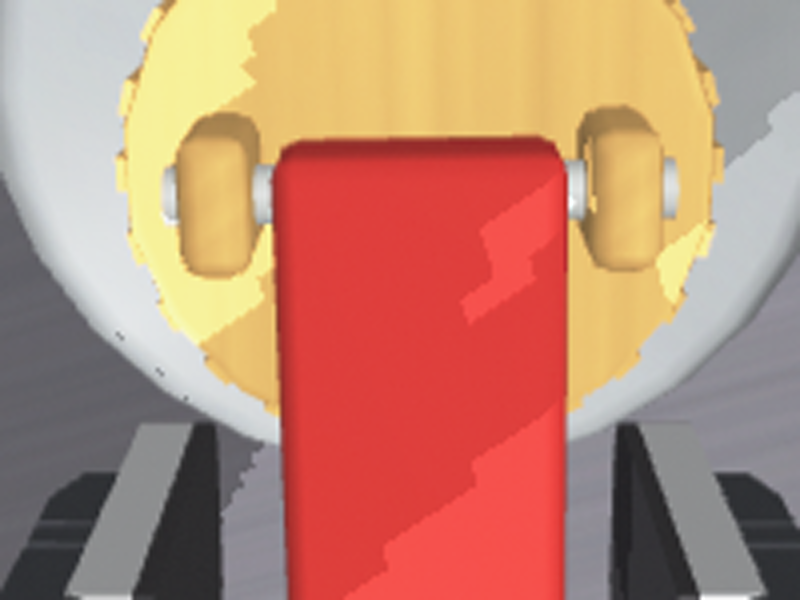

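```bash
sed -i 's/YAW=-0.30/YAW=-0.288/' h.py; python3 -m pendant '[[-0.013,0,0,0,0,0.07,0.4],[-0.013,0,0,0,0,0.07,0.35],[-0.013,0,0,0,0,0.07,0.2],[-0.013,0,0,0,0,0.07,0.2],[-0.013,0,0,0,0,0.07,0.2]]' 20;  python3 - <<'E'
from h import *
st(); 
c=vision.calibration('wrist'); im=vision.capture('wrist'); cv2.imwrite('pics/w4.png',im[:,:,::-1])
crop(im,220,150,200,150,4,'pics/w4c.png'); st()
E
```

```text
time_s: 4.05
eef_pos: [509.8, 36.5, 144.1]
ee_rot: [-0.423, -0.566, -0.424, 0.567]
force: [-0.5, -0.1, 2.9]
grip_width: 0.277
t 4.05 p [509.8  36.5 144.1] j [-0.16  0.37  1.66  0.    1.11  1.7 ] F [-0.5 -0.1  2.9] M [-0.11  0.04 -0.03] g 0.277
x [-0.002  0.001 -1.   ] z [-0.282 -0.959 -0.   ] jaw yaw -1.857
t 4.1 p [509.8  36.5 144.1] j [-0.16  0.37  1.66  0.    1.11  1.7 ] F [ 0.2 -1.   3.5] M [-0.03 -0.02 -0.06] g 0.273
x [-0.002  0.001 -1.   ] z [-0.282 -0.959 -0.   ] jaw yaw -1.857
```

View pics/w4.png

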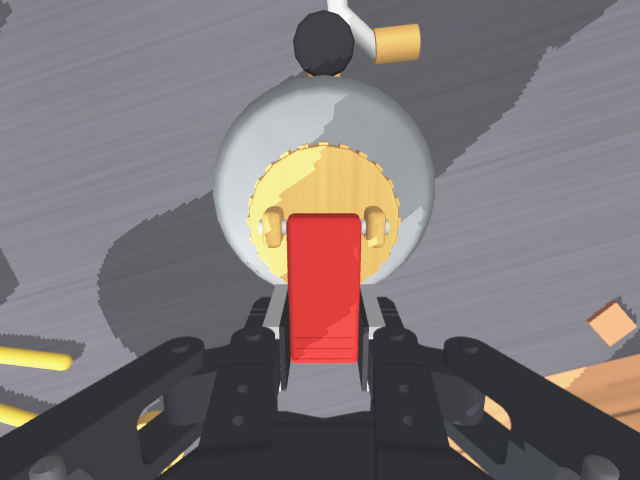

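```bash
python3 -m pendant '[[0,0,0,-0.38,0.02,0,0.2],[0,0,0,-0.75,0.075,0,0.2],[0,0,0,-1.11,0.17,0,0.2],[0,0,0,-1.47,0.3,0,0.2],[0,0,0,-1.81,0.46,0,0.2]]' 20;  python3 - <<'E'
from h import *
st(); 
c=vision.calibration('wrist'); im=vision.capture('wrist'); cv2.imwrite('pics/w5.png',im[:,:,::-1])
st(); 
for k in (0.6,.75,.9,1.05,1.2): print(k, -3.77*(np.sin(k)-np.sin(.5)), -3.77*(np.cos(k)-np.cos(.5)))
E
```

```text
time_s: 4.72
eef_pos: [513.9, 35.3, 162.0]
ee_rot: [-0.422, -0.565, -0.425, 0.567]
force: [-0.7, -0.1, -7.4]
grip_width: 0.278
t 4.72 p [513.9  35.3 162. ] j [-0.16  0.36  1.62  0.    1.16  1.7 ] F [-0.7 -0.1 -7.4] M [0.12 0.38 0.04] g 0.278
x [-0.004  0.001 -1.   ] z [-0.282 -0.959  0.   ] jaw yaw -1.857
t 4.78 p [514.2  35.2 162.4] j [-0.16  0.36  1.62  0.    1.16  1.7 ] F [-1.2 -0.1 -5.5] M [ 0.12  0.41 -0.01] g 0.274
x [-0.003  0.001 -1.   ] z [-0.282 -0.959 -0.   ] jaw yaw -1.857
0.6 -0.321267844161438 0.196970990117218
0.75 -0.7623438447501243 0.5500192226724006
0.9 -1.145708168757767 0.9650166779463005
1.05 -1.4627512799515987 1.4326434077748946
1.2 -1.7063530735585979 1.9423975239496458
```

View pics/w5.png

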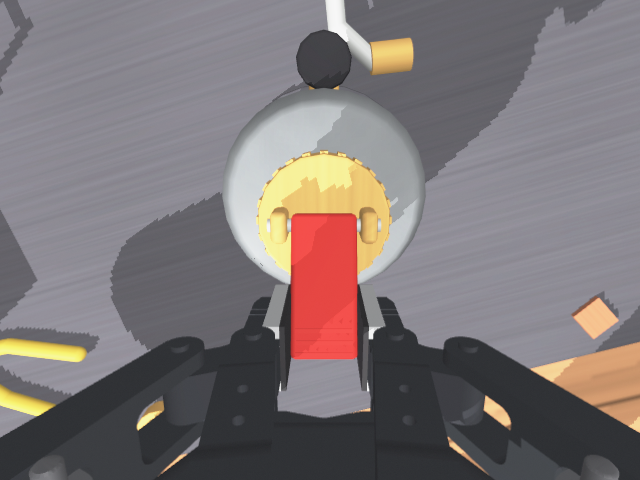

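```bash
python3 -m pendant '[[0,0,0,-0.32,0.2,0,0.2],[0,0,0,-0.76,0.55,0,0.2],[0,0,0,-1.15,0.97,0,0.2],[0,0,0,-1.46,1.43,0,0.2],[0,0,0,-1.71,1.94,0,0.2]]' 20;  python3 - <<'E'
from h import *
st(); 
c=vision.calibration('wrist'); im=vision.capture('wrist'); cv2.imwrite('pics/w6.png',im[:,:,::-1])
st(); 
for k in (1.3,1.4,1.5,1.57): print(k, -3.77*(np.sin(k)-np.sin(1.2)), -3.77*(np.cos(k)-np.cos(1.2)))
E
```

```text
time_s: 5.4
eef_pos: [532.6, 29.8, 179.5]
ee_rot: [-0.422, -0.565, -0.425, 0.567]
force: [-6.9, 1.1, -1.5]
grip_width: 0.277
t 5.4 p [532.6  29.8 179.5] j [-0.16  0.38  1.55  0.    1.22  1.69] F [-6.9  1.1 -1.5] M [0.35 1.35 0.01] g 0.277
x [-0.004  0.001 -1.   ] z [-0.282 -0.959 -0.   ] jaw yaw -1.857
t 5.45 p [533.2  29.6 179.8] j [-0.16  0.38  1.54  0.    1.22  1.69] F [-7.8  1.1 -2. ] M [ 0.41  1.3  -0.01] g 0.276
x [-0.003  0.001 -1.   ] z [-0.282 -0.959 -0.   ] jaw yaw -1.857
1.3 -0.11882700492637435 0.3576181504623652
1.4 -0.20135812796005165 0.7253126056431508
1.5 -0.24676874540084215 1.0994094840898196
1.57 -0.25621145055657335 1.363086582677595
```

View pics/w6.png

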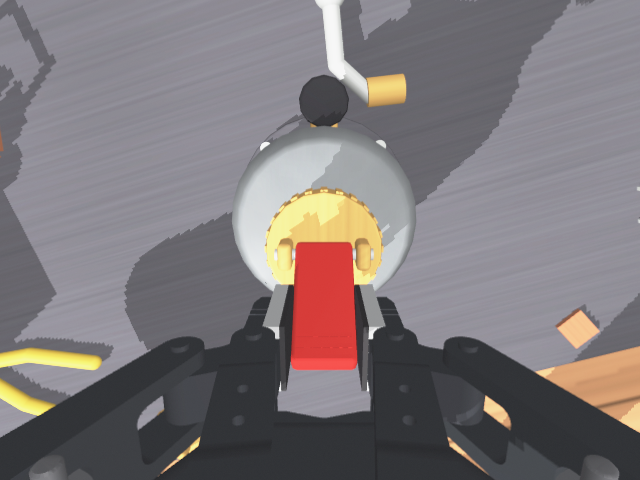

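```bash
python3 -m pendant '[[0,0,0,-0.12,0.36,0,0.2],[0,0,0,-0.2,0.72,0,0.2],[0,0,0,-0.25,1.1,0,0.2],[0,0,0,-0.26,1.36,0,0.2],[0,0,0,-0.26,1.36,0,0.2]]' 20;  python3 - <<'E'
from h import *
st(); 
im=vision.capture('scene'); cv2.imwrite('pics/s7.png',im[:,:,::-1]); crop(im,280,130,160,160,5,'pics/s7c.png')
im=vision.capture('wrist'); cv2.imwrite('pics/w7.png',im[:,:,::-1])
st(); 
E
```

```text
time_s: 6.08
eef_pos: [546.1, 25.9, 183.0]
ee_rot: [-0.423, -0.566, -0.424, 0.567]
force: [-7.7, 1.8, 2.5]
grip_width: 0.271
t 6.08 p [546.1  25.9 183. ] j [-0.17  0.4   1.5   0.    1.24  1.69] F [-7.7  1.8  2.5] M [ 0.34  1.39 -0.  ] g 0.271
x [-0.002  0.001 -1.   ] z [-0.282 -0.959 -0.   ] jaw yaw -1.857
t 6.17 p [546.1  25.9 183. ] j [-0.17  0.4   1.5   0.    1.24  1.69] F [-6.3  1.5  3.4] M [0.33 1.4  0.01] g 0.273
x [-0.002  0.001 -1.   ] z [-0.282 -0.959 -0.   ] jaw yaw -1.857
```

View pics/w7.png

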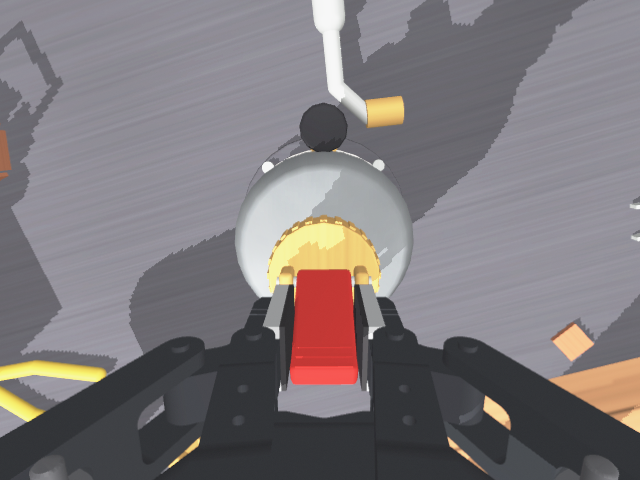

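View pics/s7c.png

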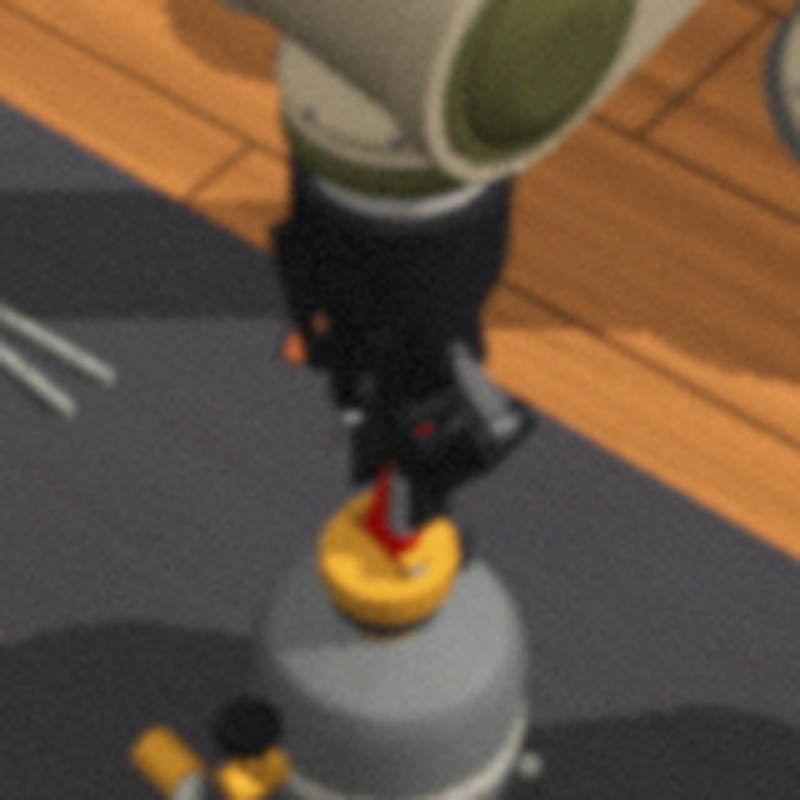

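```bash
python3 - <<'E'
from h import *
c=vision.calibration('wrist'); ux=np.array([np.cos(YAW),np.sin(YAW),0]); uz=np.array([0,0,1.])
for th in (1.3,1.4,1.5,1.57,1.6):
    l=-np.cos(th)*ux+np.sin(th)*uz; n=np.sin(th)*ux+np.cos(th)*uz
    pts=[AX+a*l+b*n for a,b in ((-3,5),(48,5),(48,-5))]
    print(th,proj(c,pts).round(0).tolist())
E
```

```text
1.3 [[325.0, 272.0], [325.0, 361.0], [325.0, 381.0]]
1.4 [[325.0, 272.0], [325.0, 349.0], [325.0, 372.0]]
1.5 [[325.0, 272.0], [325.0, 336.0], [325.0, 362.0]]
1.57 [[325.0, 272.0], [325.0, 326.0], [325.0, 353.0]]
1.6 [[325.0, 272.0], [325.0, 322.0], [325.0, 350.0]]
```

```bash
python3 -m pendant '[[0,0,0,0,0,0,0.6],[0,0,0,0,0,0,0.6],[0,0,0,-2,0,0,0.6],[0,0,0,-4,0,0,0.7],[0,0,0,-6,0,0,0.7]]' 20;  python3 -m pendant '[[-0.18,0,0,0,0,0,0.7],[-0.36,0,0,0,0,0,0.7],[-0.54,0,0,0,0,0,0.7],[-0.72,0,0,0,0,0,0.7],[-0.9,0,0,0,0,0,0.7]]'; python3 - <<'E'
from h import *
st();togo([AX[0],AX[1],243],YAW) 
im=vision.capture('scene'); crop(im,280,130,160,160,5,'pics/s8c.png')
im=vision.capture('wrist'); cv2.imwrite('pics/w8.png',im[:,:,::-1])
im=vision.capture('top'); crop(im,240,190,100,100,6,'pics/t8c.png')
E
```

```text
time_s: 6.8
eef_pos: [546.5, 25.6, 242.7]
ee_rot: [-0.423, -0.566, -0.424, 0.566]
force: [-0.4, 0.1, 0.1]
grip_width: 0.702
time_s: 7.42
eef_pos: [546.5, 25.6, 242.0]
ee_rot: [0.628, 0.324, 0.629, -0.324]
force: [-0.6, 0.3, 0.7]
grip_width: 0.701
t 7.42 p [546.5  25.6 242. ] j [-0.17  0.36  1.41  0.    1.38  0.78] F [-0.6  0.3  0.7] M [-0.03  0.01  0.05] g 0.701
x [-0.001  0.001 -1.   ] z [ 0.581 -0.814 -0.001] jaw yaw -0.951
turn [-0.663 -0.001  0.   ] shift cm [-0.1   0.03 -0.1 ]
```

View pics/w8.png

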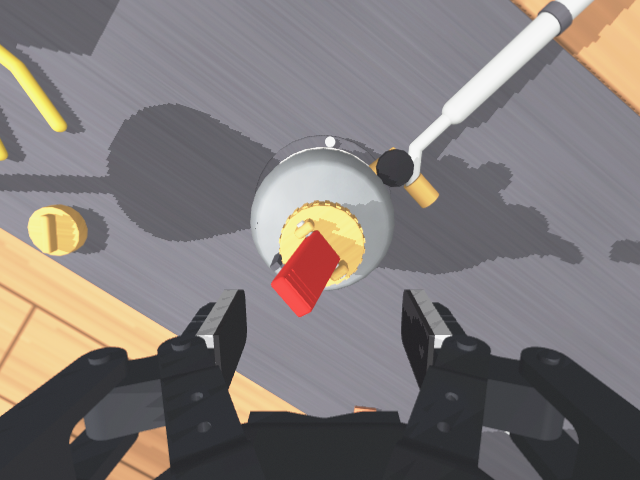

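View pics/s8c.png

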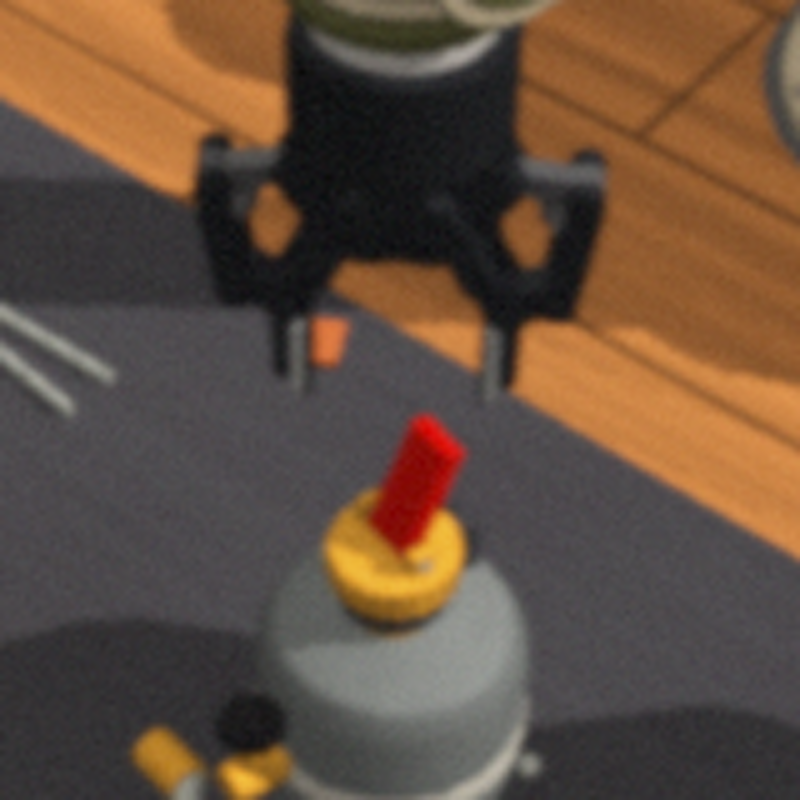

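```bash
python3 -m pendant '[[-0.18,0,0,0,0,0,0.8],[-0.36,0,0,0,0,0,0.8],[-0.54,0,0,0,0,0,0.8],[-0.66,0,0,-0.1,0.03,-0.1,0.8],[-0.66,0,0,-0.1,0.03,-0.1,0.8]]'; python3 - <<'E'
from h import *
st();togo([AX[0],AX[1],176],YAW) 
c=vision.calibration('wrist');np.savez('w9.npz',**c)
im=vision.capture('wrist'); cv2.imwrite('pics/w9.png',im[:,:,::-1]); crop(im,220,160,200,150,4,'pics/w9c.png')
ux=np.array([np.cos(YAW),np.sin(YAW),0]);uy=np.array([-ux[1],ux[0],0])
print(proj(c,[AX,AX+16.5*uy+[0,0,5],AX-16.5*uy+[0,0,5],AX-[0,0,6],AX-[0,0,6]-26*ux,AX-[0,0,6]+26*ux]).round(1))
E
```

```text
time_s: 8.2
eef_pos: [545.9, 26.8, 242.8]
ee_rot: [0.698, 0.106, 0.7, -0.106]
force: [0.3, -0.2, 0.9]
grip_width: 0.798
t 8.2 p [545.9  26.8 242.8] j [-0.17  0.35  1.41  0.    1.38  0.14] F [ 0.3 -0.2  0.9] M [ 0.01 -0.03  0.02] g 0.798
x [-0.002  0.001 -1.   ] z [ 0.955 -0.297 -0.002] jaw yaw -0.301
turn [-0.013 -0.002 -0.   ] shift cm [ 6.68 -0.01  0.05]
[[324.9 249.8]
 [324.6 224.8]
 [325.2 278.7]
 [324.9 246.9]
 [282.4 247.4]
 [367.4 246.4]]
```

View pics/w9c.png

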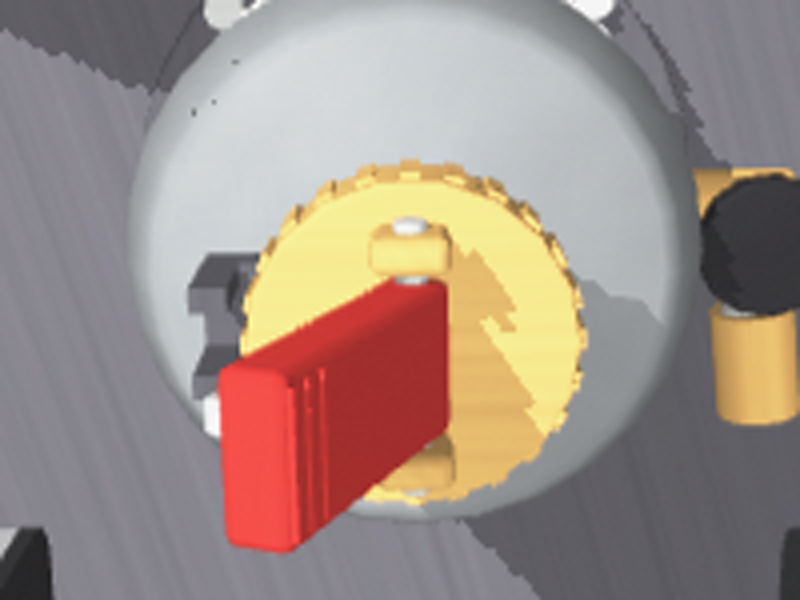

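```bash
sed -i 's/YAW=-0.288/YAW=-0.28/' h.py; python3 -m pendant '[[-0.02,0,0,2,0,0,0.8],[-0.02,0,0,4,0,0,0.8],[-0.02,-0.001,0,6.65,0,0,0.8],[-0.02,-0.002,0,6.65,0,0,0.7],[-0.02,-0.002,0,6.65,0,0,0.6]]'; python3 - <<'E'
from h import *
st()
im=vision.capture('wrist'); cv2.imwrite('pics/w10.png',im[:,:,::-1])
E
```

```text
time_s: 8.88
eef_pos: [545.6, 26.9, 177.1]
ee_rot: [0.7, 0.098, 0.7, -0.098]
force: [-1.4, 0.5, -0.3]
grip_width: 0.597
t 8.88 p [545.6  26.9 177.1] j [-0.17  0.41  1.51  0.    1.22  0.11] F [-1.4  0.5 -0.3] M [0.1  0.54 0.02] g 0.597
x [-0.001  0.    -1.   ] z [ 0.961 -0.275 -0.001] jaw yaw -0.279
```

View pics/w10.png

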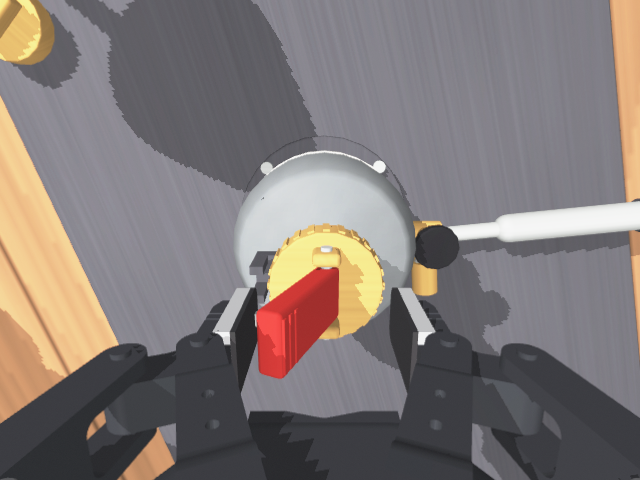

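```bash
python3 -m pendant '[[0,0,0,0,0,0,0.5],[0,0,0,0,0,0,0.4],[0,0,0,0,0,0,0.3],[0,0,0,0,0,0,0.23],[0,0,0,0,0,0,0.18]]' 20; python3 - <<'E'
from h import *
st()
E
python3 -m pendant '[[0,0,0,0,0,0,0.15],[0,0,0,0,0,0,0.1],[0,0,0,0,0,0,0.05],[0,0,0,0,0,0,0.05],[0,0,0,0,0,0,0.05]]' 20; python3 - <<'E'
from h import *
st()
im=vision.capture('wrist'); cv2.imwrite('pics/w11.png',im[:,:,::-1])
im=vision.capture('scene'); crop(im,280,130,160,160,5,'pics/s11c.png')
E
```

```text
time_s: 9.55
eef_pos: [545.3, 27.1, 177.1]
ee_rot: [0.7, 0.098, 0.701, -0.098]
force: [-6.9, 2.4, 6.9]
grip_width: 0.226
t 9.55 p [545.3  27.1 177.1] j [-0.17  0.41  1.51  0.    1.22  0.11] F [-6.9  2.4  6.9] M [ 0.39  1.16 -0.02] g 0.226
x [-0.001  0.001 -1.   ] z [ 0.962 -0.274 -0.001] jaw yaw -0.277
time_s: 10.18
eef_pos: [545.3, 27.1, 177.2]
ee_rot: [0.7, 0.098, 0.701, -0.098]
force: [-6.5, 1.5, 6.5]
grip_width: 0.229
t 10.18 p [545.3  27.1 177.2] j [-0.17  0.41  1.51  0.    1.22  0.11] F [-6.5  1.5  6.5] M [0.37 1.19 0.01] g 0.229
x [-0.001  0.    -1.   ] z [ 0.962 -0.274 -0.001] jaw yaw -0.277
```

View pics/w11.png

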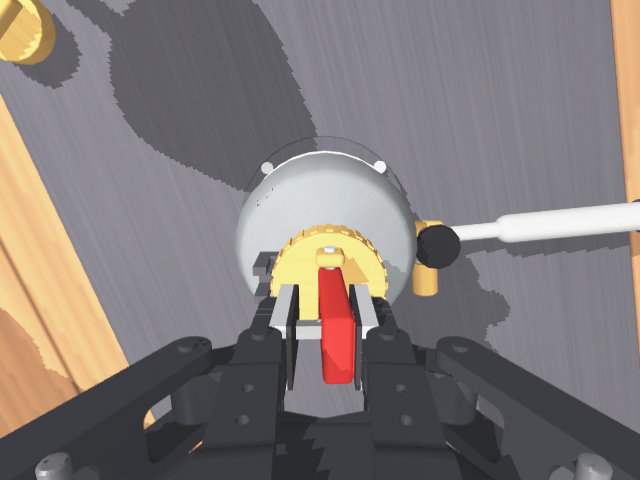

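View pics/s11c.png

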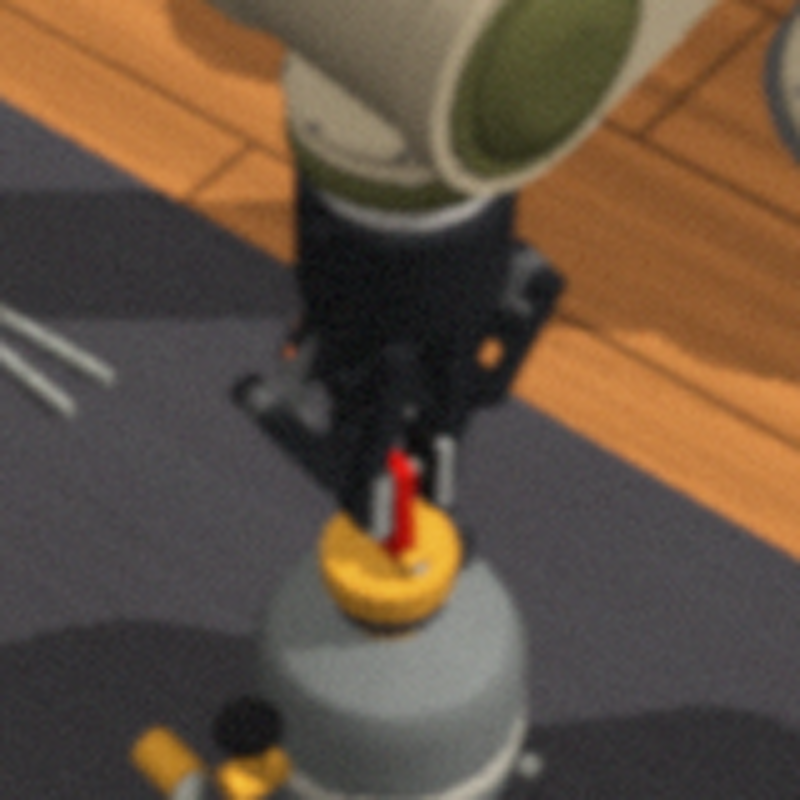

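```bash
python3 - <<'E'
import cv2
from h import *
im=cv2.imread('pics/w11.png')[:,:,::-1]; crop(im,240,230,160,170,4,'pics/w11c.png')
im=cv2.imread('pics/w10.png')[:,:,::-1]; crop(im,220,230,200,150,4,'pics/w10c.png')
E
```

```text
(no output)
```

View pics/w11c.png

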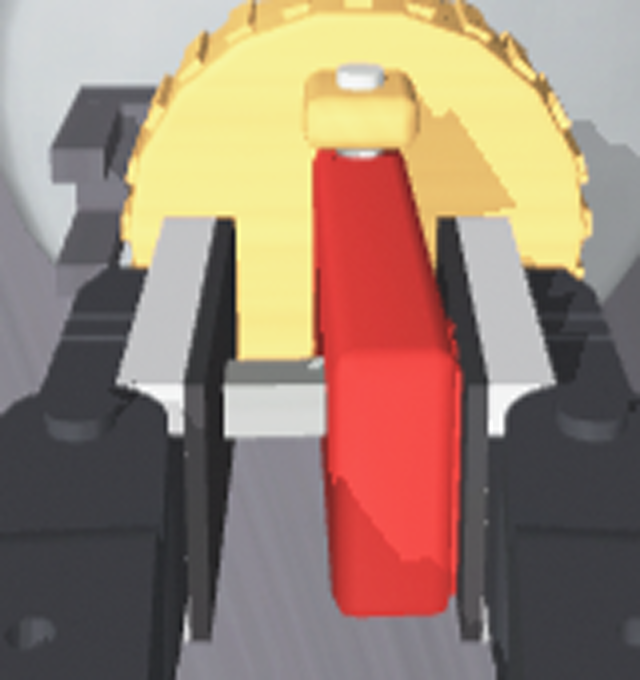

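View pics/w10c.png

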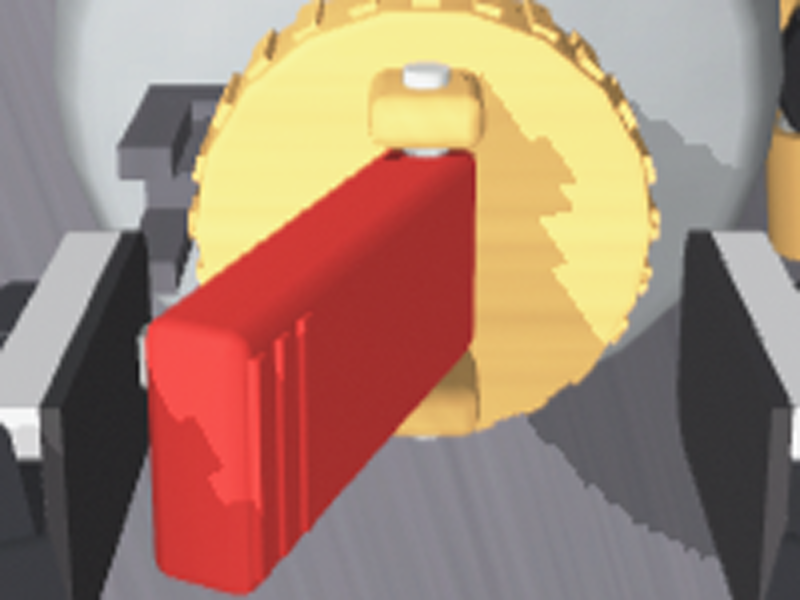

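```bash
python3 -m pendant '[[0,0,0,0,0,0,0.4],[0,0,0,0,0,0,0.5],[0,0,0,-1.1,0,0,0.5],[0,0,0,-2.15,0,0,0.5],[0,0,0,-2.15,0,0,0.5]]' 20; python3 - <<'E'
from h import *
st()
c=vision.calibration('wrist');np.savez('w12.npz',**c)
im=vision.capture('wrist'); cv2.imwrite('pics/w12.png',im[:,:,::-1]); crop(im,240,220,160,150,4,'pics/w12c.png')
E
```

```text
time_s: 10.9
eef_pos: [546.1, 26.8, 198.8]
ee_rot: [0.701, 0.098, 0.7, -0.098]
force: [-0.1, 1.2, -0.2]
grip_width: 0.499
t 10.9 p [546.1  26.8 198.8] j [-0.17  0.39  1.48  0.    1.27  0.11] F [-0.1  1.2 -0.2] M [ 0.01 -0.02 -0.01] g 0.499
x [ 0.002 -0.    -1.   ] z [ 0.962 -0.274  0.001] jaw yaw -0.277
```

View pics/w12c.png

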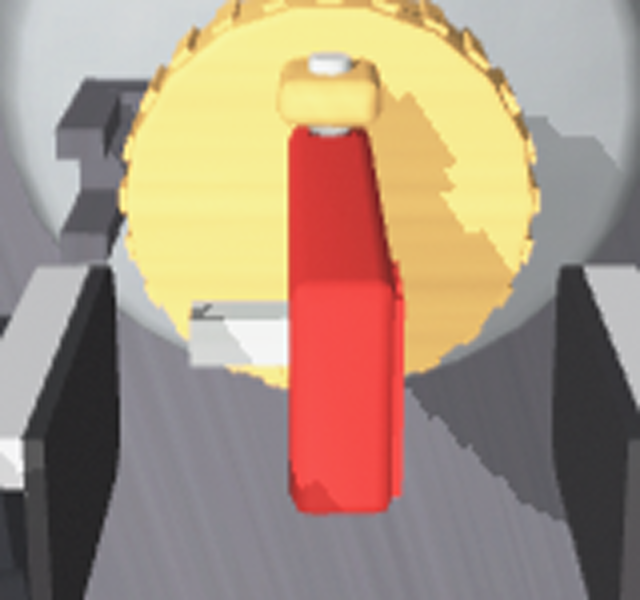

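```bash
python3 -m pendant '[[0,0,0,0,0,-0.05,0.4],[0,0,0,0,0,-0.05,0.3],[0,0,0,0,0,-0.05,0.2],[0,0,0,0,0,-0.05,0.05],[0,0,0,0,0,-0.05,0.05]]' 20; python3 - <<'E'
from h import *
st()
im=vision.capture('wrist'); cv2.imwrite('pics/w13.png',im[:,:,::-1]); crop(im,240,220,160,150,4,'pics/w13c.png')
E
```

```text
time_s: 11.58
eef_pos: [545.1, 27.0, 197.6]
ee_rot: [0.7, 0.098, 0.701, -0.098]
force: [0.4, -0.0, 0.8]
grip_width: 0.112
t 11.57 p [545.1  27.  197.6] j [-0.17  0.39  1.49  0.    1.27  0.11] F [ 0.4 -0.   0.8] M [-0.07 -0.15 -0.07] g 0.112
x [-0.001  0.    -1.   ] z [ 0.962 -0.274 -0.001] jaw yaw -0.277
```

View pics/w13c.png

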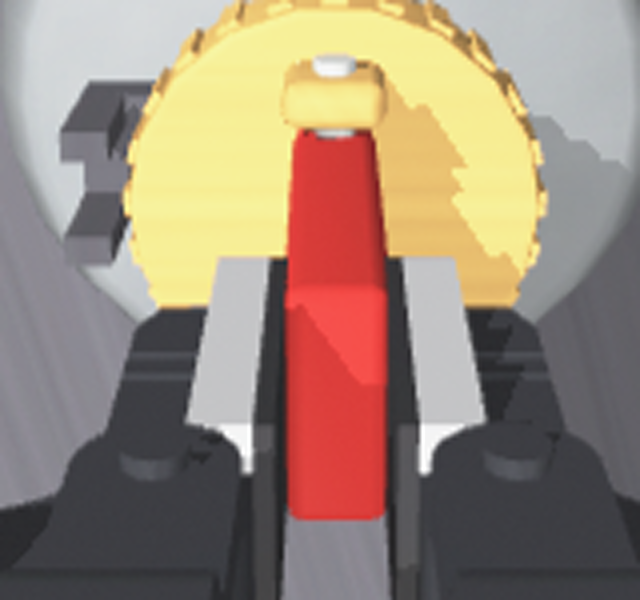

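```bash
python3 -m pendant '[[0,0,0,0,0,0,0.05],[-0.1,0,0,-0.025,0,0,0.05],[-0.2,0,0,-0.05,0,0,0.05],[-0.3,0,0,-0.075,0,0,0.05],[-0.4,0,0,-0.1,0,0,0.05]]' 40; python3 - <<'E'
from h import *
st()
im=vision.capture('wrist'); cv2.imwrite('pics/w14.png',im[:,:,::-1]); crop(im,200,200,240,180,3,'pics/w14c.png')
st()
E
```

```text
time_s: 12.25
eef_pos: [545.0, 27.0, 198.5]
ee_rot: [0.705, -0.044, 0.706, 0.045]
force: [-0.3, -0.1, 1.0]
grip_width: 0.105
t 12.25 p [545.   27.  198.5] j [-0.17  0.39  1.48  0.    1.27 -0.29] F [-0.3 -0.1  1. ] M [ 0.01  0.06 -0.24] g 0.105
x [-0.001  0.    -1.   ] z [ 0.992  0.126 -0.001] jaw yaw 0.126
t 12.3 p [544.9  27.  198.5] j [-0.17  0.39  1.48  0.    1.27 -0.3 ] F [ 0.4 -0.2 -0.5] M [-0.07 -0.02 -0.16] g 0.102
x [-0.001  0.    -1.   ] z [ 0.992  0.129 -0.001] jaw yaw 0.13
```

View pics/w14c.png

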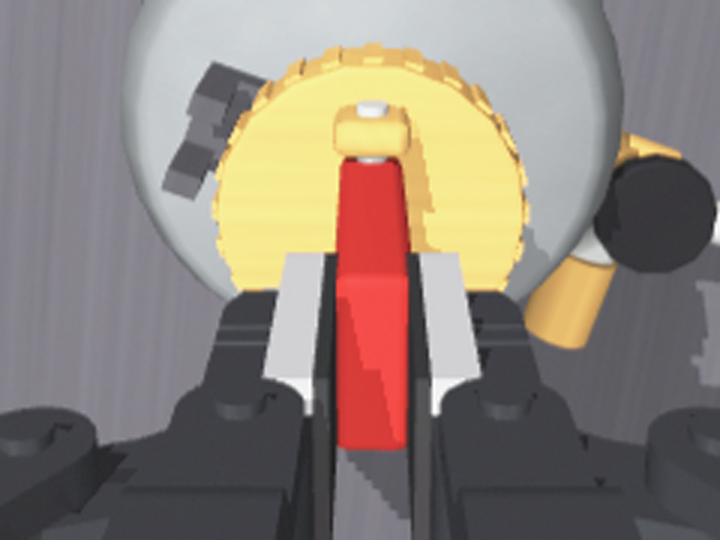

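```bash
python3 -m pendant '[[-0.15,0,0,-0.037,0,0,0.05],[-0.3,0,0,-0.075,0,0,0.05],[-0.45,0,0,-0.112,0,0,0.05],[-0.6,0,0,-0.15,0,0,0.05],[-0.75,0,0,-0.187,0,0,0.05]]' 40; python3 - <<'E'
from h import *
st()
E
python3 -m pendant '[[-0.13,0,0,-0.032,0,0,0.05],[-0.26,0,0,-0.065,0,0,0.05],[-0.39,0,0,-0.1,0,0,0.05],[-0.52,0,0,-0.13,0,0,0.05],[-0.6,0,0,-0.15,0,0,0.05]]' 40; python3 - <<'E'
from h import *
st()
im=vision.capture('wrist'); cv2.imwrite('pics/w15.png',im[:,:,::-1]); crop(im,200,200,240,180,3,'pics/w15c.png')
st()
E
```

```text
time_s: 12.92
eef_pos: [544.8, 26.9, 200.4]
ee_rot: [0.64, -0.3, 0.641, 0.3]
force: [-1.6, -0.9, 0.8]
grip_width: 0.099
t 12.93 p [544.8  26.9 200.4] j [-0.17  0.38  1.48 -0.    1.28 -1.04] F [-1.6 -0.9  0.8] M [-0.17  0.18 -0.23] g 0.099
x [-0.002  0.    -1.   ] z [ 0.64   0.768 -0.001] jaw yaw 0.876
time_s: 13.55
eef_pos: [544.8, 26.9, 201.8]
ee_rot: [0.523, -0.475, 0.524, 0.476]
force: [-1.1, -0.4, 0.3]
grip_width: 0.1
t 13.55 p [544.8  26.9 201.8] j [-0.17  0.38  1.48 -0.    1.28 -1.64] F [-1.1 -0.4  0.3] M [-0.24  0.15 -0.2 ] g 0.1
x [-0.002  0.    -1.   ] z [ 0.096  0.995 -0.   ] jaw yaw 1.474
t 13.6 p [544.8  26.8 201.9] j [-0.17  0.38  1.48 -0.    1.28 -1.64] F [-0.6 -0.6  0.8] M [-0.25  0.18 -0.17] g 0.102
x [-0.002 -0.    -1.   ] z [ 0.094  0.996 -0.   ] jaw yaw 1.477
```

View pics/w15c.png

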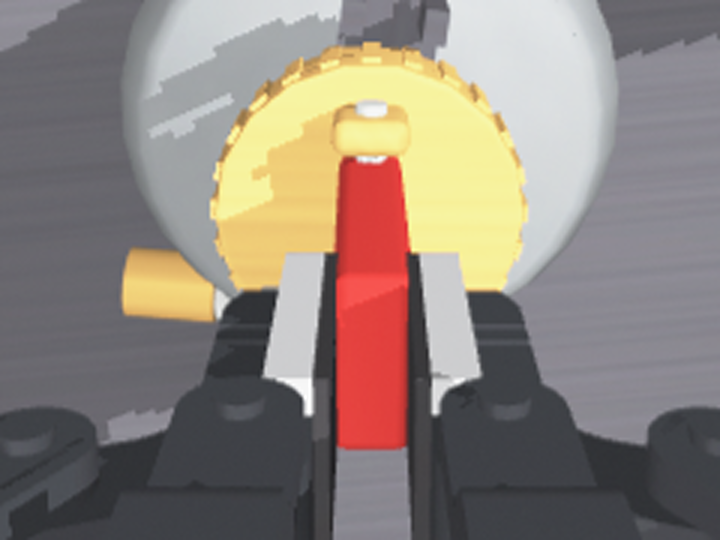

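```bash
python3 -m pendant '[[-0.05,0,0,-0.012,0,0,0.05],[-0.1,0,0,-0.025,0,0,0.05],[-0.15,0,0,-0.037,0,0,0.05],[-0.2,0,0,-0.05,0,0,0.05],[-0.22,0,0,-0.055,0,0,0.05]]' 40; python3 - <<'E'
from h import *
st()
E
python3 -m pendant '[[-0.01,0,0,-0.002,0,0,0.05],[-0.02,0,0,-0.005,0,0,0.05],[-0.03,0,0,-0.007,0,0,0.05],[-0.04,0,0,-0.01,0,0,0.05],[-0.04,0,0,-0.01,0,0,0.05]]' 40; python3 - <<'E'
from h import *
st()
E
```

```text
time_s: 14.22
eef_pos: [544.8, 26.8, 202.4]
ee_rot: [0.469, -0.529, 0.469, 0.53]
force: [-1.0, -1.4, 1.5]
grip_width: 0.099
t 14.22 p [544.8  26.8 202.4] j [-0.17  0.38  1.48 -0.    1.28 -1.86] F [-1.  -1.4  1.5] M [-0.3   0.24 -0.26] g 0.099
x [-0.001 -0.    -1.   ] z [-0.12   0.993  0.   ] jaw yaw 1.691
time_s: 14.85
eef_pos: [545.0, 27.0, 202.5]
ee_rot: [0.458, -0.539, 0.458, 0.539]
force: [-0.6, -2.2, 0.3]
grip_width: 0.1
t 14.85 p [545.   27.  202.5] j [-0.17  0.38  1.48  0.    1.28 -1.9 ] F [-0.6 -2.2  0.3] M [-0.4   0.3  -0.21] g 0.1
x [-0.001  0.    -1.   ] z [-0.162  0.987  0.   ] jaw yaw 1.733
```

```bash
python3 -m pendant '[[-0.01,0,0,-0.002,0,0,0.05],[-0.02,0,0,-0.005,0,0,0.05],[-0.03,0,0,-0.007,0,0,0.05],[-0.03,0,0,-0.007,0,0,0.05],[-0.03,0,0,-0.007,0,0,0.05]]' 40; python3 - <<'E'
from h import *
st()
E
python3 -m pendant '[[-0.01,0,0,-0.002,0,0,0.05],[-0.02,0,0,-0.005,0,0,0.05],[-0.02,0,0,-0.005,0,0,0.05],[-0.02,0,0,-0.005,0,0,0.05],[-0.02,0,0,-0.005,0,0,0.05]]' 40; python3 - <<'E'
from h import *
st()
E
```

```text
time_s: 15.48
eef_pos: [545.0, 27.0, 202.6]
ee_rot: [0.45, -0.545, 0.45, 0.546]
force: [-2.4, -1.2, -0.5]
grip_width: 0.098
t 15.47 p [545.   27.  202.6] j [-0.17  0.38  1.48  0.    1.28 -1.93] F [-2.4 -1.2 -0.5] M [-0.42  0.33 -0.18] g 0.098
x [-0.001  0.    -1.   ] z [-0.191  0.982  0.001] jaw yaw 1.763
time_s: 16.1
eef_pos: [545.0, 27.0, 202.6]
ee_rot: [0.444, -0.55, 0.444, 0.55]
force: [-1.7, -0.3, 0.2]
grip_width: 0.097
t 16.1 p [545.   27.  202.6] j [-0.17  0.38  1.48  0.    1.28 -1.95] F [-1.7 -0.3  0.2] M [-0.48  0.34 -0.23] g 0.097
x [-0.001  0.    -1.   ] z [-0.211  0.978  0.001] jaw yaw 1.783
```

```bash
cat >> h.py <<'E'
def mz(n=4):
    L=[]
    for i in range(n):
        L.append(sense()['wrist_torque'][2]); vision.capture('wrist')
    print('Mz',np.mean(L).round(3),np.std(L).round(3)); st()
E
python3 -m pendant '[[-0.01,0,0,-0.002,0,0,0.05],[-0.02,0,0,-0.005,0,0,0.05],[-0.025,0,0,-0.006,0,0,0.05],[-0.025,0,0,-0.006,0,0,0.05],[-0.025,0,0,-0.006,0,0,0.05]]' 40; python3 -c "
from h import *
mz()"
python3 -m pendant '[[-0.01,0,0,-0.002,0,0,0.05],[-0.02,0,0,-0.002,0,0,0.05],[-0.02,0,0,-0.002,0,0,0.05],[-0.02,0,0,-0.002,0,0,0.05],[-0.02,0,0,-0.002,0,0,0.05]]' 40;  python3 -c "
from h import *
mz()"
```

```text
time_s: 16.73
eef_pos: [545.0, 27.0, 202.7]
ee_rot: [0.437, -0.555, 0.437, 0.556]
force: [-1.6, -3.0, -2.1]
grip_width: 0.104
Mz -0.262 0.049
t 16.93 p [545.   27.  202.7] j [-0.17  0.38  1.48  0.    1.28 -1.97] F [-1.8 -2.4 -1.8] M [-0.45  0.31 -0.34] g 0.099
x [-0.001  0.    -1.   ] z [-0.235  0.972  0.001] jaw yaw 1.808
time_s: 17.55
eef_pos: [545.0, 27.0, 202.7]
ee_rot: [0.432, -0.56, 0.432, 0.56]
force: [-1.8, -1.9, -1.7]
grip_width: 0.102
Mz -0.338 0.02
t 17.75 p [545.   27.  202.7] j [-0.17  0.38  1.48  0.    1.28 -1.99] F [-1.6 -2.2 -2.4] M [-0.41  0.36 -0.33] g 0.102
x [-0.001  0.    -1.   ] z [-0.254  0.967  0.001] jaw yaw 1.828
```

```bash
python3 -m pendant '[[0.02,0,0,0.01,0,0,0.05],[0.04,0,0,0.02,0,0,0.05],[0.06,0,0,0.03,0,0,0.05],[0.08,0,0,0.03,0,0,0.05],[0.08,0,0,0.03,0,0,0.05]]' 40; python3 -c "
from h import *
mz(3)"
python3 -m pendant '[[0,0,0,0,0,0,0.05],[0,0,0,0,0,0,0.15],[0,0,0,0,0,0,0.2],[0,0,0,0,0,0,0.3],[0,0,0,0,0,0,0.4]]' 20;  python3 - <<'E'
from h import *
st()
c=vision.calibration('wrist');np.savez('w16.npz',**c)
im=vision.capture('wrist'); cv2.imwrite('pics/w16.png',im[:,:,::-1]); crop(im,220,180,200,180,4,'pics/w16c.png')
E
```

```text
time_s: 18.38
eef_pos: [545.1, 27.0, 202.6]
ee_rot: [0.454, -0.542, 0.454, 0.542]
force: [-0.8, -1.7, 0.2]
grip_width: 0.105
Mz -0.073 0.022
t 18.52 p [545.1  27.  202.6] j [-0.17  0.38  1.48  0.    1.28 -1.91] F [-2.1 -2.2  1.4] M [-0.35  0.4  -0.09] g 0.105
x [-0.001  0.    -1.   ] z [-0.176  0.984  0.   ] jaw yaw 1.748
time_s: 19.15
eef_pos: [545.1, 27.1, 202.5]
ee_rot: [0.454, -0.542, 0.454, 0.543]
force: [0.5, -0.9, -0.5]
grip_width: 0.398
t 19.15 p [545.1  27.1 202.5] j [-0.17  0.38  1.48  0.    1.28 -1.91] F [ 0.5 -0.9 -0.5] M [0.   0.01 0.01] g 0.398
x [-0.001  0.    -1.   ] z [-0.176  0.984  0.001] jaw yaw 1.748
```

View pics/w16c.png

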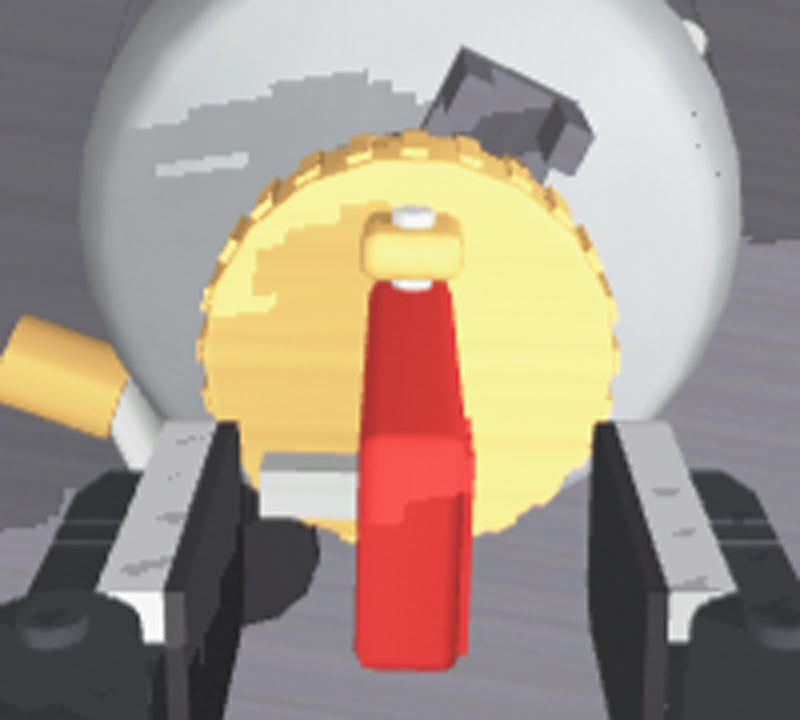

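```bash
python3 -m pendant '[[0,0,0,0,0,0,0.6],[0,0,0,-2,0,0,0.6],[0,0,0,-5,0,0,0.6],[0,0,0,-9,0,0,0.6],[0,0,0,-12,0,0,0.6]]';  python3 - <<'E'
from h import *
st()
c=vision.calibration('wrist');np.savez('w17.npz',**c)
im=vision.capture('wrist'); cv2.imwrite('pics/w17.png',im[:,:,::-1])
im=vision.capture('scene'); cv2.imwrite('pics/s17.png',im[:,:,::-1]); crop(im,290,170,120,150,5,'pics/s17c.png')
im=vision.capture('top'); cv2.imwrite('pics/t17.png',im[:,:,::-1])
E
```

```text
time_s: 19.82
eef_pos: [545.2, 26.9, 324.2]
ee_rot: [-0.454, 0.542, -0.454, -0.542]
force: [0.3, 0.0, -0.6]
grip_width: 0.6
t 19.82 p [545.2  26.9 324.2] j [-0.17  0.31  1.26  0.    1.57 -1.91] F [ 0.3  0.  -0.6] M [ 0.02  0.02 -0.04] g 0.6
x [ 0.  0. -1.] z [-0.176  0.984  0.   ] jaw yaw 1.748
```

View pics/w17.png

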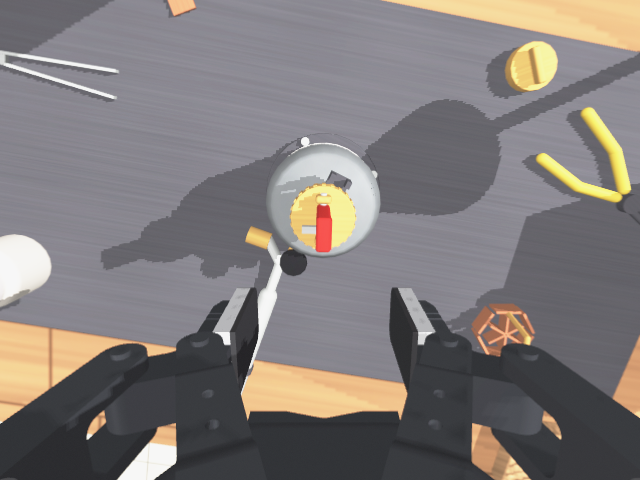

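View pics/s17.png

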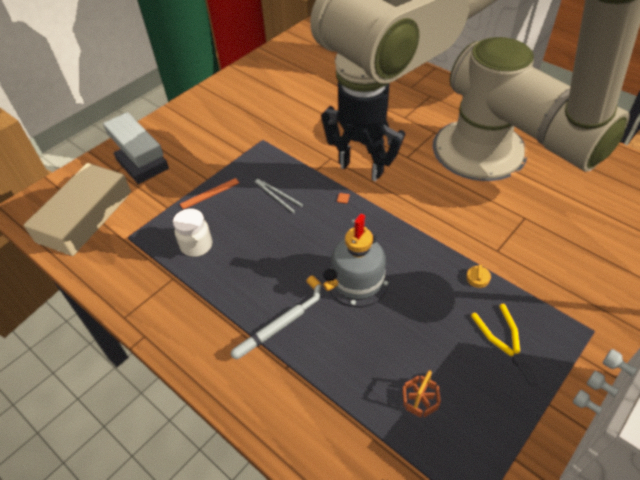

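View pics/t17.png

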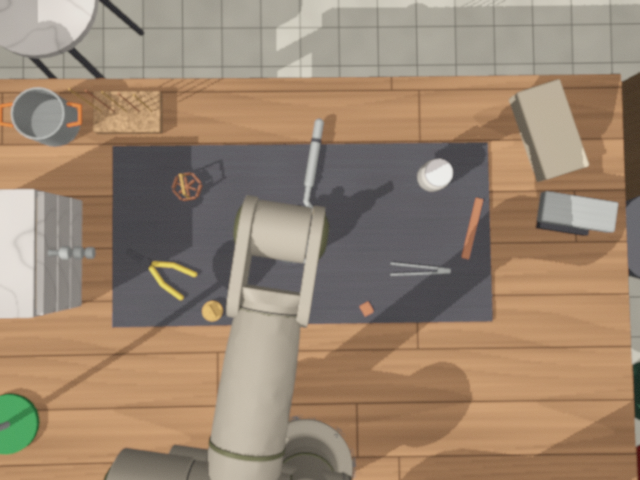

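```bash
python3 - <<'E'
from h import *
print(job.finish_job()); st()
E
```

```text
the job is handed in; nothing more can be done
None
the job is handed in; nothing more can be done
```

The cap is open against its end stop with the red tab standing, and the job was handed in at about 20 s of the 72 s.

**What I did**
1. I gripped the tab by its 24 mm sides and lifted it, which freed it from the fork. The pads slipped, so it only reached about 70–75°.
2. I then pushed it upright with one finger. My first grip on its faces caught the steel tongue at a 19 mm opening and pushed the tank with about 7 N. I opened, moved up and gripped the faces above the tongue, at 9.5 mm with almost no side force.
3. I turned the cap anticlockwise, letting the tool rise with it. I then backed off the twist, let go and moved 120 mm clear.

**Last checks**
- **End stop:** the drag held at about 0.2 N m, then rose to 0.34 N m at about the mount's 4 N m per rad. That is about 2.02 rad of cap travel, against the stop at 2.0, with the tank twisted about 0.085 rad at most.
- **Release:** I backed off until the torque was nearly zero (-0.07 N m) and it never reversed, so the cap should have stayed on its stop.
- **Tab:** in the wrist picture its top sat within about 0.1 mm of its hinge pin, so it is upright.
- **Bystanders:** in the last scene and top pictures, none of the other things on the bench appears to have moved.

**Disagreements**
- The camera estimates of the tank's heading ranged from about -0.24 to -0.35 rad.
- The measured tool position and the view of the fingers differed by about 1 mm. I went by the picture and the forces.
- My rough fork-edge reading put the cap at about 1.99 rad, against 2.02 from the tool angle and torque.

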